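Flash-cure a printed bike lug, then hold the curing box open

TASK

Give the printed lug in the curing box a flash of light: with the lid shut, pull the red lamp knob straight out until it clicks fully out (lamps on), leave it out for two seconds, and push it fully home again (lamps off). Only then raise the lid of the curing box to about 60 degrees from shut and keep holding it there, still, so that the lug can be looked over; nothing else keeps the lid up, so finish while holding it and do not let go. Leave everything else on the desk where it is.

Things in the scene. Friction and masses are not known exactly. Their poses are not given: they have to be found in the camera images.
- curing_box: Fixed grey open-topped box, 180 mm deep (its x) x 240 mm wide (its y) x 100 mm high, with a white printed bicycle lug on a turntable inside. Origin: centre of its underside, on the desk. Its x axis is level and points from the front (bar side, towards the robot) to the hinge at the back, z up. It is turned up to 0.2 rad about z.
- lid (a joint): Angle of the curing box's lid in rad: 0 = shut (level), growing as the front edge rises; 60 degrees = 1.047; end stop at 1.35. The lid is 180 mm x 240 mm x 10 mm, black frame with an amber window, hinged along the box's back upper edge. It weighs 0.3 to 0.6 kg and swings freely: from any angle it falls shut when let go. It has no latch.
- lid_bar (a point): Middle of the lid's aluminium lift bar: round, 12 mm in diameter, along the box's y, in front of the lid's front edge, in the lid's mid-plane. Arms 65 mm either side of the middle carry it; between them 120 mm of bar is free, with a 39 mm gap to the lid edge, open above and below. 105 mm above the desk when shut. It and its axes turn with the lid (equal to the box's when shut).
- lid_hinge (a point): Middle of the lid's hinge line, at the back upper edge of the curing box, 100 mm above the desk; the hinge line runs along the box's y. Fixed to the box, axes as the box's. With the lid shut the bar's middle lies 225 mm in front of it (box -x) and 5 mm above it.
- lamp_switch: Fixed blue block, 90 x 80 mm and 90 mm high (on a 110 x 100 x 6 mm steel foot, with a green indicator dome 12 mm high on top), standing left or right of the curing box. Origin: centre of its underside. Its front, with the knob, looks along its own -x, roughly towards the robot; turned up to 0.25 rad about z.
- lamp_knob (a joint): Travel of the lamp knob in m: 0 = fully home (lamps off), 0.03 = fully out (lamps on, the stop). Pulled along the switch's -x. A detent makes it snap to the nearer end; passing the middle takes about 6 N either way. It starts home.
- knob_grip (a point): Centre of the red knob head, a block 22 mm (along the pull) x 24 mm wide x 26 mm high on a 10 mm stem; 60 mm above the desk. When home it stands 45 mm in front of the block's face (34 mm free stem behind the head). Axes as the lamp switch's: pull along its -x. Free on both sides and above.
- mug_mid (a point): Centre of a terracotta-brown mug, 80 mm in diameter, 85 mm high. Leave it.
- bottle_mid (a point): Centre of a clear water bottle with a blue cap, 68 mm in diameter, 210 mm high. Leave it.
- tape_mid (a point): Centre of a yellow tape measure, 65 x 45 x 60 mm. Leave it.
- bearing_mid (a point): Centre of a dark steel bearing ring, 52 mm in diameter, 12 mm high. Leave it.
- screwdriver_grip (a point): Handle of a red screwdriver lying flat. Leave it.
There are look-alikes about, which are no part of the job. There is more than one size of the lamp_switch; the job needs the smaller.

How it is judged:
By the outcome, as a careful person would: the job done as asked, in the order asked, and still so for the second after the job is handed in, while the arm keeps its last pose, push and grip.
It also fails if it takes over 58 s, if anything falls off the work surface, if the arm or the gripper's body presses on something with over 40 N, if the wrist force passes 120 N, or if a joint passes its speed limit or range.

ROBOT

A 6-joint arm with a two-finger parallel gripper is mounted at the origin on the work surface. World frame = base frame: x ahead of the robot, y to its left, z up, the work surface at z = 0. Lengths are in m, angles in degrees, forces in N, time in s.
With the tool pointing down it reaches from about 0.35 to 0.875 m from the base axis. Payload 4.2 kg.
Tool frame: the origin (TCP) lies on the front face of the gripper's body, between the roots of the fingers; the fingertips stand finger_overhang ahead of it and the grasp point (between the pads) lies 51 mm ahead of it (finger_overhang is the distance from the TCP to the fingertips, in m); z points along the fingers, y is the line along which they close (so a half turn about z gives the same grasp; the last joint's range is limited). The gripper opens to 87 mm and grips with 3 to 60 N. Pads are 19 mm wide; open, the fingers measure 117 mm over their backs; the gripper's body (75 mm by 190 mm) begins 51 mm behind the grasp point.
Start: joints at [91.364, 22.042, 0.453, 0, -68.411, -14.817], TCP at [0.145, 0.608, 0.292] pointing down, gripper open.
Joint ranges: [-179.83, 179.83], [-69.29, 118.12], [-61.27, 80.66], [-181.25, 117.63], [-171.15, -9.14], [-177.46, 177.46]. Speed limits (degrees/s): [159.86, 159.86, 180, 180, 180, 180].

INTERFACE

Orientations are given as a 3x3 rotation matrix whose columns are the frame's x, y, z axes.
In Python, from station import sense, capture, camera_model, finish_job, finger_overhang gives the robot as it stands. The module is installed in compiled form; this text tells all that it offers.
- The arm moves only by the tool jog_arm, never from a script. Its argument "rows" is a list that holds one entry, the list of rows, each a list of 4 numbers: the shift along the tool's x, y, z in m, then the turn about the tool's z in rad. A call has 1 to 20 rows; each row shifts and turns the commanded pose from where the row before left it, along the tool's axes as they then stand; what a row does not reach is not made up. A row lasts 1/8 s, in which the tool goes at most 62.5 mm and 10.7 degrees, less where a joint would pass 70% of its speed; a pose out of reach is approached as far as the arm can. A call is refused whole if a number of a shift passes 0.0625 or a number of a turn 0.188, either way. A call with a gripper value outside its range is refused whole. "claw" is the opening, from 0 (shut) to 1 (fully open), set as the call begins (left out, the last holds). The fingers move at their own pace and stop on an object; the grip force is fixed at half the most. Time passes only in rows, so rows that do not move let the fingers close. It gives the time, the measured TCP pose, the force, the opening and the grip force at its end, in the units of the state.
- sense(): the state, without advancing time (a new reading comes with each control period).
- capture(name): name is "scene" or "top" or "wrist"; returns the picture (480x640x3 uint8, red, green, blue); there is no depth.
- camera_model(name): a dict with "fovy" (degrees; the focal length in pixels is half the picture's height over the tangent of half this angle, whatever the lens; pixels are square), "cx", "cy" (the principal point, pixels), "k1" (the pictures are not rectified: a ray, as slopes to the right and down, at radius r is drawn at 1 + k1 r^2 times it, then the intrinsics apply), "eye" and "rotation" of the camera in the world. Camera axes: x right, y down, z forward; pixel columns grow to the right and rows downward; lengths in m; the calibration is good to about 2 mm. A picture is of the moment at which its call begins: read the wrist's pose just before it. camera_model takes no time and is no camera call; for the wrist camera it gives the pose at the moment of the call.
- finish_job(): hands the job in; it is judged then, once.
The state is a dict: "time_s": time; "joints": joint angles; "joint_velocities": joint speeds; "effort": joint torques, N m; "tcp_pos": TCP position; "ee_rot": TCP orientation; "wrist_force": force on the tool from outside, world axes, zero at the start; "moment": the same for the moment, N m; "gripper_width": opening from 0.0 (shut) to 1.0 (fully open); "gripper_force": force on a finger pad.
Only numpy, scipy, OpenCV 4.12 (cv2) and the standard library are available. Lean on these libraries where they do the work, as an engineer would, in place of code of your own. Each camera call takes 0.05 s, during which the arm holds its last target. There are 200 camera calls.

## Working session

There is one attempt and no reset: what is moved stays moved. The work goes in short steps, Python scripts to look and compute and a tool call to move; the robot and the scene stay as the last step left them, time stands still between calls to the robot, and variables do not carry over. Pictures are saved under pics/ and viewed, at most 10 in all, crops included, and the job is handed in when it is done.

Besides the shell and the picture viewer there is one more tool, called after "Request:" by a JSON object that holds its "api" and its "payload". jog_arm: Moves the arm, as the interface text tells. Its arguments: {"type":"object","properties":{"rows":{"type":"array"},"claw":{"type":"number"}},"required":["rows"]}

```bash
mkdir -p pics; cat > h.py <<'E'
import numpy as np,cv2
from station import *
def ray(name,u,v,m=None):
    m=m or camera_model(name); f=240/np.tan(np.radians(m["fovy"])/2)
    d=np.array([(u-m["cx"])/f,(v-m["cy"])/f]); s=d.copy()
    for _ in range(30): s=d/(1+m["k1"]*(s@s))
    return np.array(m["eye"]),np.array(m["rotation"])@np.array([s[0],s[1],1])
def onz(name,u,v,z,m=None):
    e,d=ray(name,u,v,m); return e+d*(z-e[2])/d[2]
def proj(name,p,m=None):
    m=m or camera_model(name); f=240/np.tan(np.radians(m["fovy"])/2)
    q=np.array(m["rotation"]).T@(np.array(p)-np.array(m["eye"])); s=q[:2]/q[2]; s=s*(1+m["k1"]*(s@s))
    return s*f+[m["cx"],m["cy"]]
def snap(cam,fn,crop=None,size=(800,600)):
    im=capture(cam)[:,:,::-1]
    if crop: x0,y0,x1,y1=crop; im=im[y0:y1,x0:x1]
    cv2.imwrite("pics/"+fn,cv2.resize(im,size,interpolation=cv2.INTER_CUBIC))
E
python3 - <<'E'
from h import *
np.set_printoptions(precision=4,suppress=True)
snap("top","top1.png");snap("scene","scene1.png")
for c in("top","scene"):print(c,camera_model(c))
s=sense();print(finger_overhang,s)
E
```

```text
top {'fovy': 48.686928661848206, 'cx': 318.20302745723126, 'cy': 242.32925735566744, 'k1': -0.13750497752625826, 'eye': array([ 0.366 , -0.0184,  1.5172]), 'rotation': array([[-0.0002, -0.9888,  0.1494],
       [-1.    ,  0.0002, -0.    ],
       [-0.    , -0.1494, -0.9888]])}
scene {'fovy': 52.07636071056159, 'cx': 322.56569041562545, 'cy': 234.21208619865936, 'k1': 0.03815129470663012, 'eye': array([ 1.047 , -0.6143,  0.9581]), 'rotation': array([[ 0.7747,  0.4815, -0.4099],
       [ 0.6324, -0.5927,  0.4989],
       [-0.0027, -0.6457, -0.7636]])}
0.0697 {'time_s': 0.1, 'joints': array([ 91.3657,  22.0864,   0.3901,  -0.0245, -68.4109, -14.8189]), 'joint_velocities': array([ 0.0987, -0.0849,  0.115 ,  0.1925, -0.0023,  0.0631]), 'effort': array([  0.0005, -39.1695,  18.7936,   4.2319,   0.0135,  -0.0001]), 'tcp_pos': array([0.1453, 0.6075, 0.2913]), 'ee_rot': array([[ 0.9725, -0.2328, -0.0004],
       [-0.2328, -0.9725, -0.0019],
       [ 0.0001,  0.0019, -1.    ]]), 'wrist_force': array([-0.4756, -0.163 , -0.502 ]), 'moment': array([-0.0391, -0.0142, -0.0375]), 'gripper_force': 0.0, 'gripper_width': 1.0032483680346551}
```

View pics/top1.png

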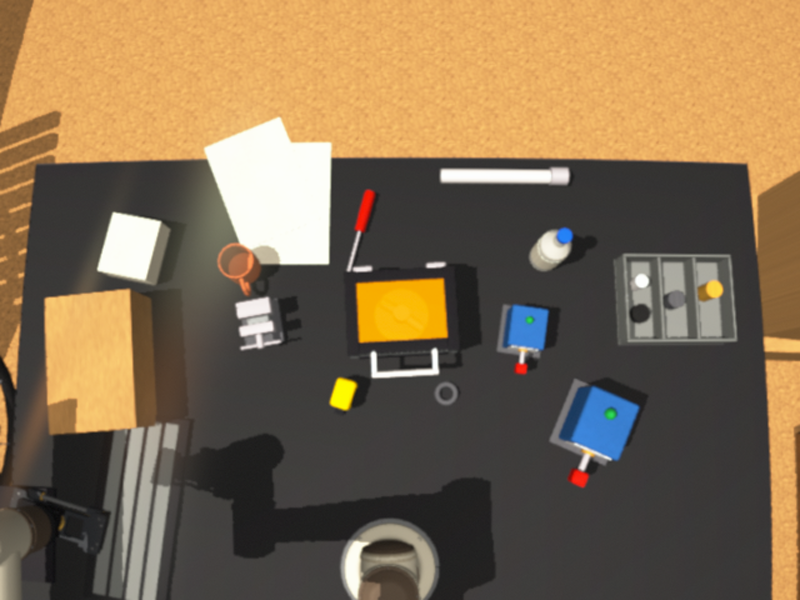

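View pics/scene1.png

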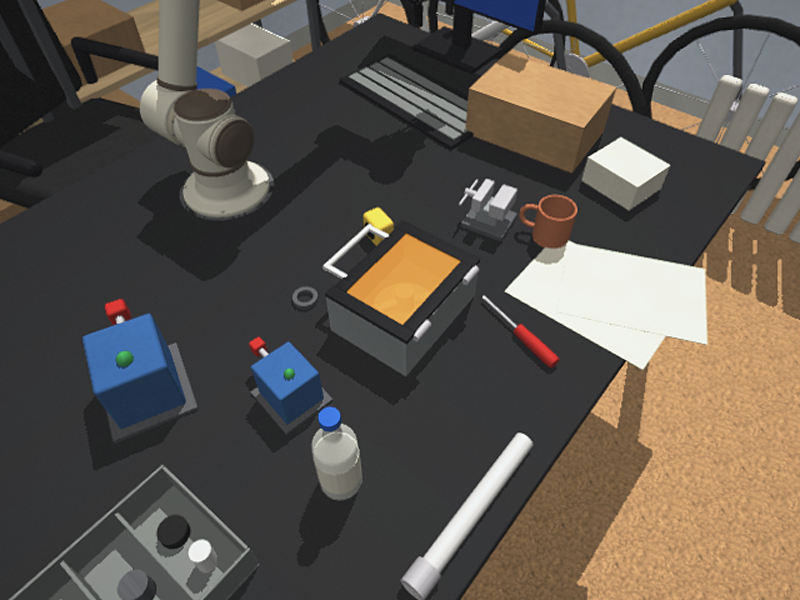

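The top view shows the curing box at (402,312), the small switch at (526,328) with its red knob at (521,368), and the bar at about (405,374). The larger look-alike switch is at (600,420). The tape (343,393) and the bearing (446,393) lie near the bar. I'll enlarge this area.

```bash
python3 - <<'E'
from h import *
snap("top","top2.png",(260,200,460,350))
E
```

```text
(no output)
```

View pics/top2.png

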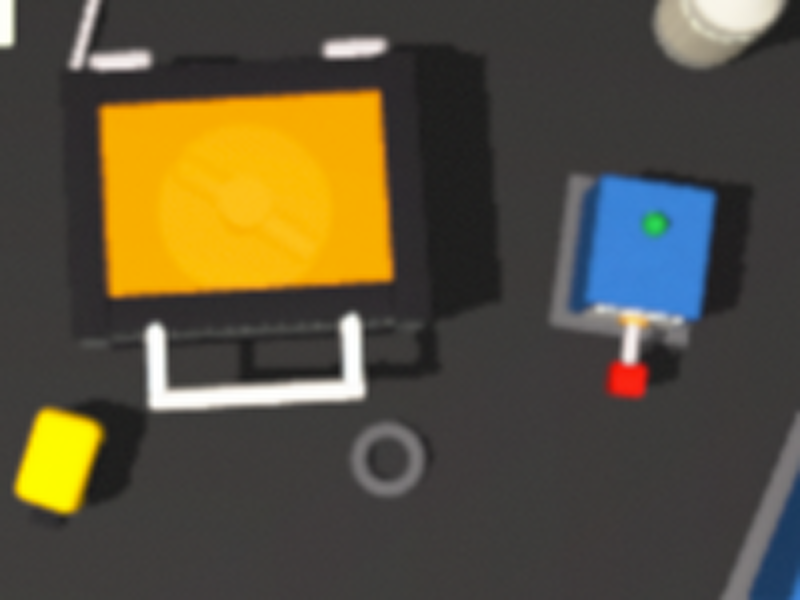

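The crop shows the bar from (155,401) to (358,389), the knob at (628,378), the blue top's corners at (600,176), (715,190), (700,320) and (586,304), and the window's corners at (98,106), (380,91), (393,280) and (109,297).

```bash
python3 - <<'E'
from h import *
np.set_printoptions(precision=4,suppress=True)
P=lambda u,v,z:onz("top",260+(u+.5)/4-.5,200+(v+.5)/4-.5,z)
b=[P(157,401,.105),P(358,389,.105)];print("bar",b,np.mean(b,0))
w=[P(*q,.11) for q in((98,106),(380,91),(393,280),(109,297))];print("win",w)
yb=(w[0]-w[1])+(w[3]-w[2]);xb=(w[0]-w[3])+(w[1]-w[2]);print("box yaw",np.arctan2(-yb[0],yb[1]),np.arctan2(xb[1],xb[0]))
c=[P(*q,.09) for q in((600,176),(715,190),(700,320),(586,304))];print("blk",c,np.mean(c,0))
y=(c[0]-c[1])+(c[3]-c[2]);x=(c[0]-c[3])+(c[1]-c[2]);print("sw yaw",np.arctan2(-y[0],y[1]),np.arctan2(x[1],x[0]),[np.linalg.norm(v)/2 for v in(x,y)])
k=P(628,378,.073);print("knob",k)
for a in(np.arctan2(x[1],x[0]),np.arctan2(-y[0],y[1])): print("pred knob",np.mean(c,0)-.09*np.array([np.cos(a),np.sin(a),0]))
for a in (P(388,459,.012),P(60,460,.06),P(700,30,.2)):print(a)
m=camera_model("wrist");s=sense();R=s["ee_rot"];print("cam in tool",R.T@(m["eye"]-s["tcp_pos"]),R.T@m["rotation"],m["fovy"])
E
```

```text
bar [array([0.4249, 0.0329, 0.105 ]), array([ 0.4328, -0.1005,  0.105 ])] [ 0.4288 -0.0338  0.105 ]
win [array([0.6228, 0.0735, 0.11  ]), array([ 0.6331, -0.1168,  0.11  ]), array([ 0.505 , -0.1241,  0.11  ]), array([0.4937, 0.065 , 0.11  ])]
box yaw 0.05680075879126618 0.061620482122241686
blk [array([ 0.578 , -0.2681,  0.09  ]), array([ 0.5683, -0.3473,  0.09  ]), array([ 0.4792, -0.3341,  0.09  ]), array([ 0.4904, -0.2564,  0.09  ])] [ 0.529  -0.3015  0.09  ]
sw yaw -0.1321778605434145 -0.13970682682317828 [np.float64(0.08916839124040334), np.float64(0.07916392084300539)]
knob [ 0.4411 -0.2871  0.073 ]
pred knob [ 0.4398 -0.2889  0.09  ]
pred knob [ 0.4398 -0.2896  0.09  ]
[ 0.3878 -0.1268  0.012 ]
[0.3864 0.1007 0.06  ]
[ 0.6559 -0.3159  0.2   ]
cam in tool [ 0.0696 -0.0005 -0.0927] [[-0.0009 -0.9674 -0.2533]
 [ 1.     -0.0011  0.0006]
 [-0.0009 -0.2533  0.9674]] 62.73600002819601
```

Request:
{"api": "jog_arm", "payload": {"rows": [[[0,0,-0.04,-0.099],[0.035,0.0313,0,0],[0.035,0.0313,0,0],[0.035,0.0313,0,0],[0.035,0.0313,0,0],[0.035,0.0313,0,0],[0.035,0.0313,0,0],[0.035,0.0313,0,0],[0.035,0.0313,0,0],[0.035,0.0313,0,0],[0.035,0.0313,0,0],[0.0053,0.0445,0,0],[0.0053,0.0445,0,0],[0.0053,0.0445,0,0],[0.0053,0.0445,0,0],[0.0053,0.0445,0,0],[0.0053,0.0445,0,0],[0.0053,0.0445,0,0],[0.0053,0.0445,0,0],[0.0053,0.0445,0,0]]], "claw": 1.0}}

```text
time_s: 2.65
tcp_pos: [0.4424, -0.1543, 0.3322]
ee_rot: [[0.991, -0.135, -0.0], [-0.135, -0.991, 0.0], [-0.0, -0.0, -1.0]]
wrist_force: [1.1, 0.4, -0.0]
gripper_width: 0.997
gripper_force: 0.0
```

Request:
{"api": "jog_arm", "payload": {"rows": [[[0.0053,0.0445,0,0],[0.0053,0.0445,0,0],[0.005,0.0445,0,0],[0,0,0,0]]]}}

```text
time_s: 3.15
tcp_pos: [0.4397, -0.2895, 0.3313]
ee_rot: [[0.99, -0.14, -0.002], [-0.14, -0.99, 0.0], [-0.002, -0.0, -1.0]]
wrist_force: [-0.2, 0.3, 0.5]
gripper_width: 1.0
gripper_force: 0.0
```

```bash
python3 - <<'E'
from h import *
np.set_printoptions(precision=4,suppress=True)
s=sense();print(s["tcp_pos"],s["ee_rot"],s["joints"],s["time_s"])
m=camera_model("wrist");snap("wrist","w1.png")
print("pred knob top px",proj("wrist",[.440,-.288,.073],m)*1.25)
for p in((.440,-.288,.06),):
  print("shift tool",s["ee_rot"].T@(np.array(p)-s["tcp_pos"]))
np.savez("m1.npz",**m)
E
```

```text
[ 0.4397 -0.2895  0.3313] [[ 0.9902 -0.1396 -0.0016]
 [-0.1396 -0.9902  0.0004]
 [-0.0016 -0.0002 -1.    ]] [-15.6897  10.8927  -9.5387   0.0025 -69.6621  97.6652] 3.15
pred knob top px [398.6525 270.455 ]
shift tool [ 0.0005 -0.0015  0.2713]
```

View pics/w1.png

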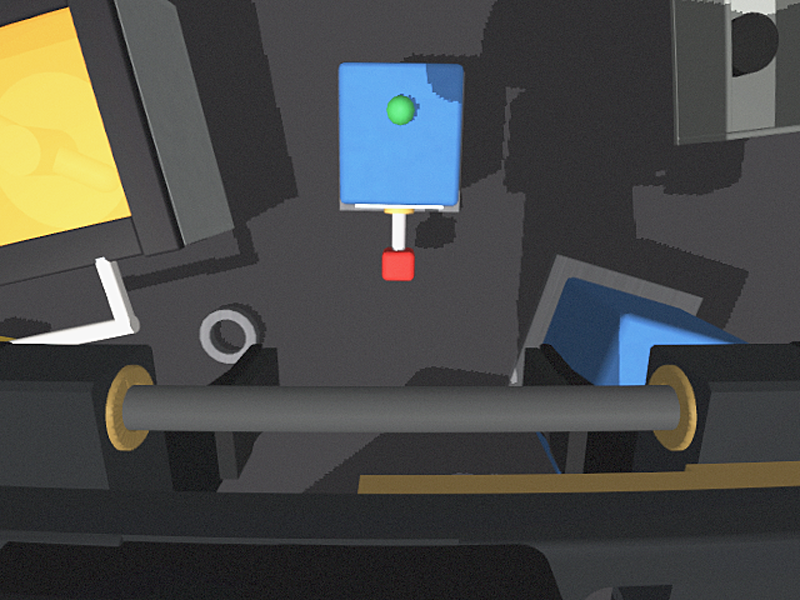

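The wrist picture shows the knob at (398,266), within about 3 mm of the prediction (398.7,270). The bigger switch is close on the right, so I'll check its clearance to the gripper body.

```bash
python3 - <<'E'
from h import *
np.set_printoptions(precision=4,suppress=True)
im=capture("wrist").astype(int); r=(im[...,0]>140)&(im[...,1]<100)&(im[...,2]<100); y,x=np.where(r);print("red rows/cols",y.min(),y.max(),x.min(),x.max())
m=camera_model("wrist")
print("head top centre pred rows: front/back edges",proj("wrist",[.429,-.2865,.073],m),proj("wrist",[.451,-.2895,.073],m),proj("wrist",[.451,-.2895,.047],m))
e1,d1=ray("top",610/1.25,413/1.25);e2,d2=ray("scene",124/1.25,359/1.25)
A=np.stack([d1,-d2],1);t=np.linalg.lstsq(A,e2-e1,rcond=None)[0];print("dome",e1+t[0]*d1,e2+t[1]*d2)
t=capture("top").astype(int); b=((t[...,2]>110)&(t[...,0]<90)).astype(np.uint8); b[:, :425]=0
n,l,st,c=cv2.connectedComponentsWithStats(b)
i=[k for k in range(1,n) if st[k,4]>500];print(st[i])
k=max(i,key=lambda q:st[q,4]); pts=cv2.boxPoints(cv2.minAreaRect(np.argwhere(l==k)[:,::-1].astype(np.float32)))
for z in(.12,.14):
  print(z,[onz("top",u,v,z)[:2] for u,v in pts])
E
```

```text
red rows/cols 7 224 3 332
head top centre pred rows: front/back edges [321.3118 228.1628] [321.2677 204.146 ] [321.1987 199.7126]
dome [ 0.3414 -0.4647  0.1294] [ 0.3415 -0.4645  0.1293]
[[ 459  310   52   58 1785]]
0.12 [array([ 0.2812, -0.3794]), array([ 0.3997, -0.4298]), array([ 0.3591, -0.5339]), array([ 0.2406, -0.4821])]
0.14 [array([ 0.2824, -0.3742]), array([ 0.3992, -0.4239]), array([ 0.3592, -0.5265]), array([ 0.2424, -0.4754])]
```

Request:
{"api": "jog_arm", "payload": {"rows": [[[0.002,-0.0018,0.04,0],[0,0,0.045,0],[0,0,0.045,0],[0,0,0.045,0],[0,0,0.03,0],[0,0,0.012,0],[0,0,0,0]]]}}

```text
time_s: 4.18
tcp_pos: [0.4427, -0.2852, 0.1153]
ee_rot: [[0.991, -0.134, -0.001], [-0.134, -0.991, 0.0], [-0.001, 0.0, -1.0]]
wrist_force: [0.6, -0.1, 0.2]
gripper_width: 1.004
gripper_force: 0.0
```

Request:
{"api": "jog_arm", "payload": {"rows": [[[0,0,0,0],[0,0,0,0],[0,0,0,0],[0,0,0,0],[0,0,0,0],[0,0,0,0]]], "claw": 0.0}}

```text
time_s: 4.92
tcp_pos: [0.4424, -0.2858, 0.1152]
ee_rot: [[0.991, -0.135, -0.0], [-0.135, -0.991, 0.0], [-0.0, -0.0, -1.0]]
wrist_force: [0.6, -0.0, 0.2]
gripper_width: 0.397
gripper_force: 0.0
```

Request:
{"api": "jog_arm", "payload": {"rows": [[[0,0,0,0],[0,0,0,0],[0,0,0,0],[0,0,0,0]]]}}

```text
time_s: 5.42
tcp_pos: [0.4421, -0.2876, 0.1152]
ee_rot: [[0.991, -0.136, -0.0], [-0.136, -0.991, -0.002], [-0.0, 0.002, -1.0]]
wrist_force: [-0.9, -10.5, -2.1]
gripper_width: 0.271
gripper_force: 30.0
```

Request:
{"api": "jog_arm", "payload": {"rows": [[[0,0.0018,0,0],[-0.006,0,0,0],[-0.006,0,0,0],[-0.006,0,0,0],[-0.006,0,0,0],[-0.006,0,0,0],[-0.003,0,0,0],[0,0,0,0]]]}}

```text
time_s: 6.42
tcp_pos: [0.412, -0.2833, 0.1153]
ee_rot: [[0.991, -0.135, 0.006], [-0.135, -0.991, -0.001], [0.007, 0.001, -1.0]]
wrist_force: [5.1, -0.6, -6.7]
gripper_width: 0.271
gripper_force: 30.0
```

Request:
{"api": "jog_arm", "payload": {"rows": [[[-0.003,0,0,0],[0,0,0,0]]]}}

```text
time_s: 6.68
tcp_pos: [0.4115, -0.2832, 0.1154]
ee_rot: [[0.991, -0.135, 0.012], [-0.135, -0.991, -0.003], [0.012, 0.001, -1.0]]
wrist_force: [11.6, -0.5, -12.0]
gripper_width: 0.273
gripper_force: 30.0
```

```bash
python3 - <<'E'
from h import *
snap("scene","s2.png",(100,200,420,440))
E
```

```text
(no output)
```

View pics/s2.png

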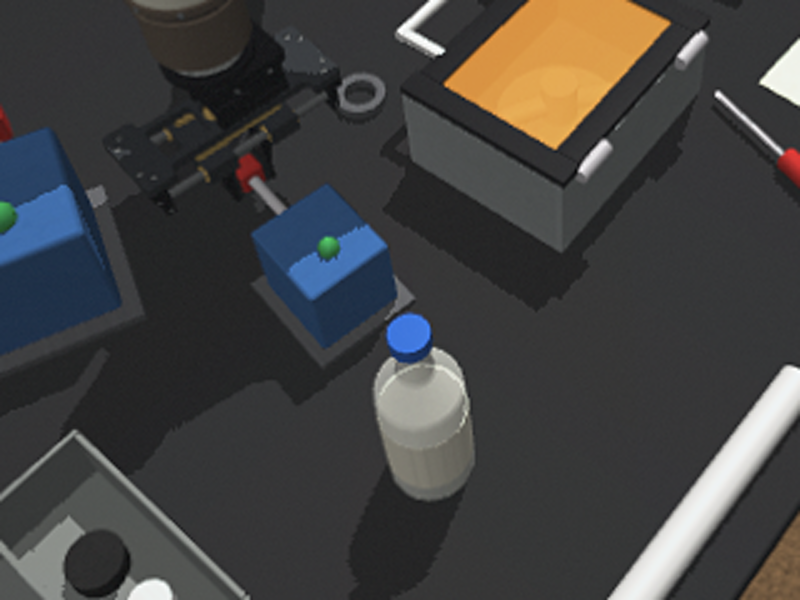

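The knob is held in the gripper at (248,172), fully out. The force rises against the stop while the position stays put. I'll hold it for two seconds, then push it home.

Request:
{"api": "jog_arm", "payload": {"rows": [[[0.004,0,0,0],[0,0,0,0],[0,0,0,0],[0,0,0,0],[0,0,0,0],[0,0,0,0],[0,0,0,0],[0,0,0,0],[0,0,0,0],[0,0,0,0],[0,0,0,0],[0,0,0,0],[0,0,0,0],[0,0,0,0]]]}}

```text
time_s: 8.48
tcp_pos: [0.412, -0.2833, 0.1153]
ee_rot: [[0.991, -0.135, 0.004], [-0.135, -0.991, -0.001], [0.004, 0.0, -1.0]]
wrist_force: [5.9, -0.4, -6.2]
gripper_width: 0.275
gripper_force: 30.0
```

Request:
{"api": "jog_arm", "payload": {"rows": [[[0.006,0,0,0],[0.006,0,0,0],[0.006,0,0,0],[0.006,0,0,0],[0.006,0,0,0],[0.005,0,0,0],[0,0,0,0],[0,0,0,0]]]}}

```text
time_s: 9.48
tcp_pos: [0.4425, -0.288, 0.1152]
ee_rot: [[0.991, -0.136, -0.007], [-0.136, -0.991, 0.001], [-0.007, -0.0, -1.0]]
wrist_force: [-6.2, -3.1, 4.8]
gripper_width: 0.275
gripper_force: 30.0
```

Request:
{"api": "jog_arm", "payload": {"rows": [[[0.001,0,0,0],[0,0,0,0],[0,0,0,0]]]}}

```text
time_s: 9.85
tcp_pos: [0.4426, -0.288, 0.1152]
ee_rot: [[0.991, -0.136, -0.009], [-0.136, -0.991, 0.002], [-0.009, -0.001, -1.0]]
wrist_force: [-8.3, -2.5, 7.2]
gripper_width: 0.273
gripper_force: 30.0
```

Request:
{"api": "jog_arm", "payload": {"rows": [[[0,0,0,0],[0,0,0,0],[0,0,0,0],[0,0,0,0],[0,0,0,0]]], "claw": 0.7}}

```text
time_s: 10.48
tcp_pos: [0.4463, -0.288, 0.1152]
ee_rot: [[0.991, -0.135, -0.0], [-0.135, -0.991, 0.0], [-0.0, -0.0, -1.0]]
wrist_force: [-1.2, -0.1, -0.2]
gripper_width: 0.682
gripper_force: 0.0
```

Request:
{"api": "jog_arm", "payload": {"rows": [[[0,0,-0.03,0],[0,0,-0.045,0],[0,0,-0.045,0],[0,0,-0.03,0],[0,0,0,0]]], "claw": 0.37}}

```text
time_s: 11.1
tcp_pos: [0.4472, -0.2885, 0.2681]
ee_rot: [[0.991, -0.135, 0.006], [-0.135, -0.991, -0.002], [0.006, 0.001, -1.0]]
wrist_force: [-0.4, -1.2, -0.0]
gripper_width: 0.377
gripper_force: 0.0
```

```bash
python3 - <<'E'
from h import *
np.set_printoptions(precision=4,suppress=True)
s=sense();print(s["tcp_pos"],s["ee_rot"],s["joints"],s["time_s"],s["gripper_width"])
im=capture("wrist");cv2.imwrite("pics/w2.png",im[:,:,::-1])
for p in([.442,-.288,.073],[.412,-.284,.073]):print(proj("wrist",p))
E
```

```text
[ 0.4472 -0.2885  0.2681] [[ 0.9908 -0.1351  0.006 ]
 [-0.1351 -0.9908 -0.0021]
 [ 0.0062  0.0013 -1.    ]] [-15.3415  14.0138 -14.8972   0.028  -60.726   97.5644] 11.1 0.3767926225514179
[321.4431 239.9961]
[321.5837 278.0685]
```

View pics/w2.png

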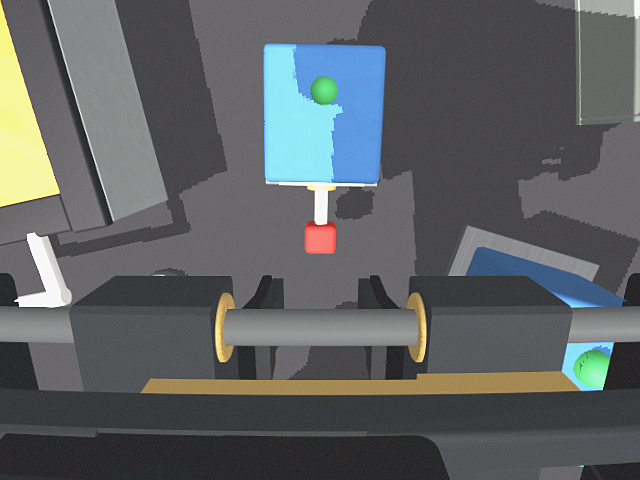

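The wrist view shows the knob at (320,238), against a prediction of 240 for home, so it is home. Next is the bar.

Request:
{"api": "jog_arm", "payload": {"rows": [[[-0.0075,-0.0357,0,0],[-0.0075,-0.0357,0,0],[-0.0075,-0.0357,0,0],[-0.0075,-0.0357,0,0],[-0.0075,-0.0357,0,0],[-0.0075,-0.0357,0,0],[-0.0076,-0.0357,0,0],[0,0,0,0.1376],[0,0,0,0.1376],[0,0,0,0.1376],[0,0,0,0.1376],[0,0,0,0.1376],[0,0,0,0.1376],[0,0,0,0.1376],[0,0,0,0.1376],[0,0,0,0.1376],[0,0,0,0.1376],[0,0,0,0],[0,0,0,0]]]}}

```text
time_s: 13.52
tcp_pos: [0.4275, -0.0335, 0.2645]
ee_rot: [[0.061, -0.998, -0.002], [-0.998, -0.061, -0.0], [0.0, 0.002, -1.0]]
wrist_force: [0.1, 0.1, 0.5]
gripper_width: 0.372
gripper_force: 0.0
```

```bash
python3 - <<'E'
from h import *
np.set_printoptions(precision=4,suppress=True)
s=sense();print(s["tcp_pos"],s["ee_rot"],s["joints"],s["time_s"],s["gripper_width"])
m=camera_model("wrist");im=capture("wrist");cv2.imwrite("pics/w3.png",im[:,:,::-1]);np.savez("m3.npz",**m)
u=np.array([-np.sin(.06),np.cos(.06),0])
for t in(-.065,0,.065):print(proj("wrist",np.array([.4288,-.0338,.105])+t*u,m))
E
```

```text
[ 0.4275 -0.0335  0.2645] [[ 0.0609 -0.9981 -0.0017]
 [-0.9981 -0.0609 -0.0004]
 [ 0.0003  0.0017 -1.    ]] [ 17.3966   4.0837 -27.7998  -0.0107 -58.2151 -13.9022] 13.525 0.372240098780869
[319.1288 143.8114]
[319.2053 244.3162]
[319.2802 332.9424]
```

View pics/w3.png

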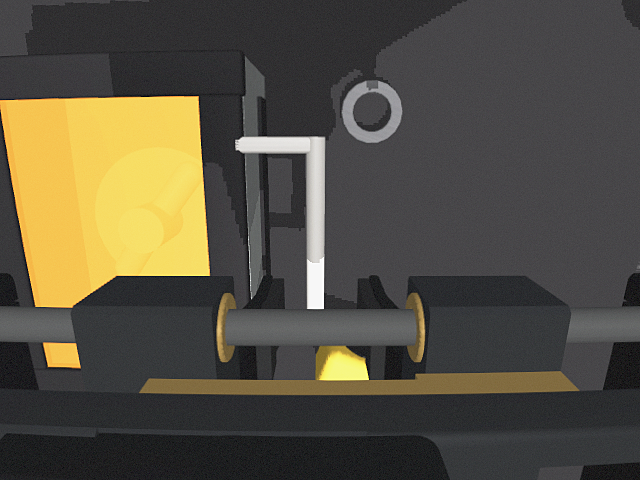

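The bar is at column 316.5 (predicted 319.2) and runs vertically in the picture, so it lies about 2 mm further towards the box. The bar's arm is at row 144, as predicted. I'll descend with that correction and close.

Request:
{"api": "jog_arm", "payload": {"rows": [[[0,-0.003,0.02,0],[0,0,0.03,0],[0,0,0.03,0],[0,0,0.0185,0],[0,0,0.01,0],[0,0,0,0],[0,0,0,0]]]}}

```text
time_s: 14.45
tcp_pos: [0.4314, -0.0331, 0.1574]
ee_rot: [[0.059, -0.998, 0.002], [-0.998, -0.059, 0.0], [-0.0, -0.002, -1.0]]
wrist_force: [0.2, -0.9, 0.2]
gripper_width: 0.368
gripper_force: 0.0
```

Request:
{"api": "jog_arm", "payload": {"rows": [[[0,0,0,0],[0,0,0,0],[0,0,0,0],[0,0,0,0],[0,0,0,0],[0,0,0,0]]], "claw": 0.0}}

```text
time_s: 15.2
tcp_pos: [0.4309, -0.0332, 0.157]
ee_rot: [[0.059, -0.998, 0.0], [-0.998, -0.059, -0.0], [0.0, -0.0, -1.0]]
wrist_force: [-1.3, 1.1, 4.2]
gripper_width: 0.13
gripper_force: 30.0
```

Request:
{"api": "jog_arm", "payload": {"rows": [[[0,-0.0004,-0.0065,0],[0,-0.0004,-0.0065,0],[0,-0.0005,-0.0065,0],[0,-0.001,-0.0065,0],[0,-0.001,-0.0065,0],[0,-0.001,-0.0065,0],[0,-0.0022,-0.0075,0],[0,-0.0022,-0.0075,0],[0,-0.0022,-0.0075,0],[0,-0.0022,-0.0075,0],[0,-0.0022,-0.0077,0],[0,0,0,0]]]}}

```text
time_s: 16.7
tcp_pos: [0.4457, -0.0325, 0.234]
ee_rot: [[0.059, -0.998, -0.001], [-0.998, -0.059, -0.0], [0.0, 0.001, -1.0]]
wrist_force: [-5.7, 1.0, -1.6]
gripper_width: 0.132
gripper_force: 30.0
```

Request:
{"api": "jog_arm", "payload": {"rows": [[[0,-0.0035,-0.007,0],[0,-0.0035,-0.007,0],[0,-0.0035,-0.007,0],[0,-0.0035,-0.0071,0],[0,-0.0035,-0.0071,0],[0,-0.0046,-0.0063,0],[0,-0.0046,-0.0063,0],[0,-0.0046,-0.0063,0],[0,-0.0046,-0.0063,0],[0,-0.0047,-0.0063,0],[0,0,0,0]]]}}

```text
time_s: 18.08
tcp_pos: [0.4851, -0.0303, 0.3019]
ee_rot: [[0.059, -0.998, -0.004], [-0.998, -0.059, -0.001], [0.001, 0.004, -1.0]]
wrist_force: [-11.6, 3.7, 7.2]
gripper_width: 0.123
gripper_force: 30.0
```

Request:
{"api": "jog_arm", "payload": {"rows": [[[0,-0.0057,-0.0054,0],[0,-0.0057,-0.0054,0],[0,-0.0057,-0.0054,0],[0,-0.0057,-0.0054,0],[0,-0.0057,-0.0054,0],[0,-0.0065,-0.0044,0],[0,-0.0065,-0.0044,0],[0,-0.0065,-0.0044,0],[0,-0.0065,-0.0044,0],[0,-0.0065,-0.0044,0],[0,0,0,0],[0,0,0,0],[0,0,0,0],[0,0,0,0]]]}}

```text
time_s: 19.82
tcp_pos: [0.5485, -0.0268, 0.3524]
ee_rot: [[0.06, -0.998, 0.005], [-0.998, -0.06, -0.001], [0.002, -0.005, -1.0]]
wrist_force: [-4.9, 0.7, 6.3]
gripper_width: 0.127
gripper_force: 30.0
```

```bash
python3 - <<'E'
from h import *
np.set_printoptions(precision=4,suppress=True)
s=sense();print(s["tcp_pos"],s["joints"],s["time_s"],s["gripper_width"],s["wrist_force"],s["joint_velocities"])
snap("scene","s3.png")
a=.06;H=np.array([.4309,-.0335,.1])+.225*np.array([np.cos(a),np.sin(a),0])
X=np.array([np.cos(a),np.sin(a),0]);Y=np.array([-np.sin(a),np.cos(a),0]);Z=np.array([0,0,1])
for t in(50,60,70):
  t=np.radians(t);L=-np.cos(t)*X+np.sin(t)*Z;N=np.sin(t)*X+np.cos(t)*Z
  print(np.degrees(t),[(proj("scene",H+r*L+y*Y+n*N)*1.25).round() for r,y,n in((.18,.12,.01),(.18,-.12,.01),(.225,.065,.005),(.225,-.065,.005))])
E
```

```text
[ 0.5485 -0.0268  0.3524] [ 14.1827  12.338   -4.7139   0.1525 -72.6895 -10.8038] 19.825 0.12674307306966381 [-4.8803  0.6638  6.3209] [ 0.0031  0.0739  0.0007 -0.0016 -0.0439 -0.0732]
50.0 [array([435., 180.]), array([351., 259.]), array([402., 176.]), array([355., 217.])]
59.99999999999999 [array([448., 178.]), array([364., 259.]), array([418., 173.]), array([371., 215.])]
70.0 [array([462., 179.]), array([378., 262.]), array([436., 173.]), array([389., 217.])]
```

View pics/s3.png

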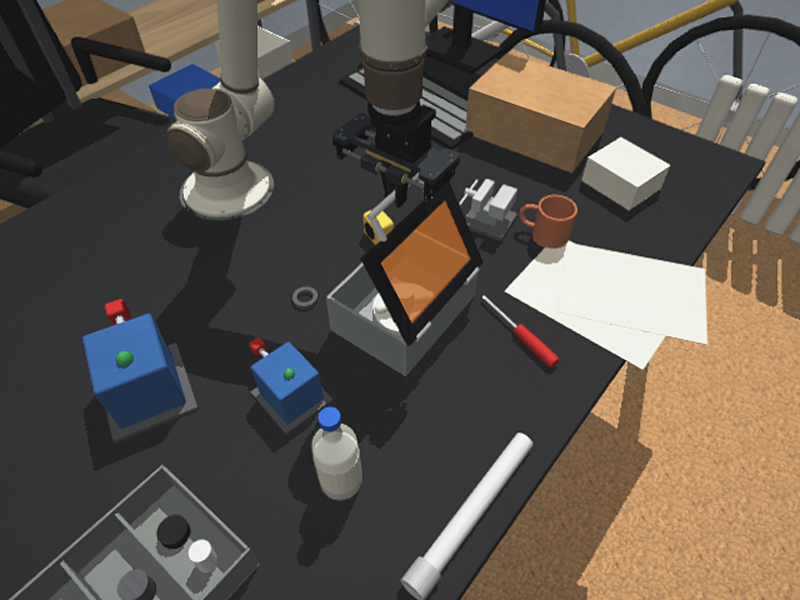

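The lid's top corners at (364,258) and (447,182) match the 60-degree prediction. The arm is still, the bar is gripped and the knob is home.

```bash
python3 -c "
from station import *
print(finish_job())"
```

```text
the job is handed in; nothing more can be done
None
```

I pulled the lamp knob fully out with the lid shut, held it for just over two seconds and pushed it fully home. The lid is now held still at about 60 degrees, and the job was handed in at about 20 s.

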